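# Close up the injector test stand

### The arm

A 7-joint arm with a two-finger parallel gripper is mounted at the origin on the work surface. World frame = base frame: x ahead of the robot, y to its left, z up, the work surface at z = 0. Lengths are in m, angles in rad, forces in N, time in s.
With the tool pointing down it reaches from about 0.425 to 0.875 m from the base axis. Payload 4.7 kg.
Tool frame: the origin (TCP) lies between the finger pads; the fingertips stand 14 mm ahead of it and the grasp point (between the pads) lies 5 mm behind it; z points along the fingers, y is the line along which they close (so a half turn about z gives the same grasp; the last joint's range is limited). The gripper opens to 87 mm and grips with 3 to 60 N. Pads are 19 mm wide; open, the fingers measure 117 mm over their backs; the gripper's body (75 mm by 190 mm) begins 51 mm behind the grasp point.
Start: joints at [1.224, 0.321, -0.07, 1.45, 0.023, 1.371, -0.057], TCP at [0.229, -0.608, 0.237] pointing down, gripper open.
Joint ranges: [-2.86, 2.86], [-0.3, 2.09], [-1.38, 1.24], [0.06, 2.45], [-1.56, 4.7], [0.09, 2.05], [-2.69, 2.69]. Speed limits (rad/s): [2.57, 2.57, 3.14, 3.14, 3.14, 3.14, 3.14].

### API

Orientations are given as a rotation vector (axis times angle).
In Python, from bench import ctrl gives the robot as it stands.
- The arm moves only by the shell command python3 -m inch 'ROWS' [OPENING] [FORCE]. ROWS is JSON, a list of rows, each a list of 6 numbers: the shift along the world's x, y, z in mm, then the turn, a rotation vector about the world's x, y, z in degrees. In form: [[tx, ty, tz, rx, ry, rz], ...]. A call has 1 to 20 rows; each row is the pose to reach, as a shift and turn from the pose commanded when the call began; what a row does not reach only later rows make up. A row lasts 1/8 s, in which the tool goes at most 62.5 mm and 10.7 degrees, less where a joint would pass 70% of its speed; a pose out of reach is approached as far as the arm can. A call with a gripper value outside its range is refused whole. OPENING is the finger opening in mm, from 0 to 87, set as the call begins (- or left out, the last holds). The fingers move at their own pace and stop on an object; FORCE is the grip in N (left out, the last holds). Time passes only in rows, so rows that repeat a pose let the fingers close. It gives the time, the measured TCP pose, the force, the opening and the grip force at its end, in the units of the state.
- ctrl.get_state(): the state, without advancing time (a new reading comes with each control period).
- ctrl.get_image(name): name is "scene" or "side" or "wrist"; returns (picture, depth): 420x560x3 uint8, red, green, blue; 420x560 float32, m along the optical axis (not along the pixel's ray), 0 where there is no reading.
- ctrl.camera_params(name): a dict with "mtx" (3x3 intrinsics, pixels), "dist_coeffs" ([k1, k2, p1, p2, k3] as OpenCV has them; the pictures are not rectified), "T" (4x4, takes a point from camera to world coordinates). Camera axes: x right, y down, z forward; pixel columns grow to the right and rows downward; lengths in m; the calibration is good to about 2 mm. A picture is of the moment at which its call begins: read the wrist's pose just before it. camera_params takes no time and is no camera call; for the wrist camera it gives the pose at the moment of the call.
- ctrl.close_job(): hands the job in; it is judged then, once.
The state is a dict: "time": time; "joint_positions": joint angles; "qd": joint speeds; "joint_torque": joint torques, N m; "position": TCP position; "tool_rot": TCP orientation; "ft_force": force on the tool from outside, world axes, zero at the start; "torque": the same for the moment, N m; "grip_width": opening from 0.0 (shut) to 1.0 (fully open); "grip_force": force on a finger pad.
Only numpy, scipy, OpenCV 4.12 (cv2) and the standard library are available. Lean on these libraries where they do the work, as an engineer would, in place of code of your own. Each camera call takes 0.05 s, during which the arm holds its last target. There are 200 camera calls.

### The job

Get the injector test stand ready to run: push the injector carriage along its guide rods by its red knob until it is fully home against the blue stop block, then bring the clear safety hood down and press it shut until its catch snaps and the hood is fully down. Leave the tools and other things on the bench and on the stand as they lie.

Things in the scene. Friction and masses are not known exactly. Their poses are not given: they have to be found in the camera images.
- stand: grey injector test stand, fixed on the bench. Origin: on the bench, under the middle of the hood; x axis to its rear (hinge side), y to its left end (spray collector), z up. Cabinet: x -135..135 mm, y -270..190 mm, 80 mm high; its top is the deck, and the end at y -190..-270 mm is a tool ledge. Steel spray collector: 60 mm round, at x 20, y 91..155 mm, top 75 mm above the deck.
- stop_block (a point): centre of the top of the blue stop block (24 x 18 mm, 30 mm high) on the front guide rod of the stand, at x -50, y 57 mm, 30 mm above the deck. The home carriage plate rests against its bumper, and the injector's nozzle is then in the spray collector.
- carriage (a joint): gap in m between the injector carriage and its stop: 0 = fully home, 0.09 = farthest; it moves along the stand's +y as the gap closes. Starts 0.04 to 0.085. Slides stiffly (about 3 N), stays where left. Aluminium plate 130 (x) x 90 (y) mm, top 36 mm above the deck, on two rods along y; the clamped injector lies along y, axis 75 mm behind the knob, 30 mm thick. 0.9 kg.
- carriage_knob (a point): centre of the top face of the carriage's red knob: upright cylinder 28 mm in diameter, 26 mm high, 3 mm above the plate; top 65 mm above the deck, at x -55 mm, y minus the gap in the stand frame. Nothing higher than 36 mm above the deck stands within 30 mm of it.
- hood (a joint): hood angle in rad: 0 = fully shut; starts 1.15 to 1.35 open; stop at 1.45. A stiff hinge (0.75 N m) holds it where it is left; it does not fall. At about 0.064 (front edge 12 mm short of shut) its striker bar meets the spring roller of the catch: a downward push of 10 to 18 N on hood_top forces it past, and below about 0.03 it snaps down to 0 and is held.
- hood_hinge (a point): middle of the hood's hinge axis, on the stand at x 90 mm, 85 mm above the bench; the axis lies along the stand's y. Frame as the stand's. The black roller catch (52 mm wide, 24 mm high) stands on the deck in front of the hood at x -132..-96, y 0.
- hood_lip (a point): centre of the upper face of the yellow grip lip on the hood's front panel: 150 mm wide (y), standing out 26 mm (x), 12 mm thick. Its frame turns with the hood (shut: as the stand's). 193 mm in front of the hinge axis and 51 mm above it when shut.
- hood_top (a point): point on the outer top face of the hood, on its centre line, 30 mm behind the front edge: 150 mm in front of the hinge axis, 85 mm above it when shut (170 mm above the bench). Frame turns with the hood, z = outward normal. Hood: clear box with aluminium frame, open below, 180 deep (x) x 350 wide (y) x 85 mm high, walls 4 mm, hinged at its lower rear edge.
- spanner: steel spanner, 170 mm long, lying along the tool ledge of the stand; bystander. Origin near its middle, underside, x along its length.
- cup: small steel cup, 52 mm wide and 42 mm high, on the tool ledge of the stand; bystander. Origin under its centre.
- old_injector: used dark steel injector, 168 mm long, 30 mm thick, lying on the bench left of the stand; bystander. Origin near its middle, underside, x along its length.
- screwdriver: yellow-handled screwdriver, 220 mm long, lying on the bench left of the stand; bystander. Origin near its middle, underside, x along its length.
- oil_bottle: amber bottle of test oil, 68 mm wide and 170 mm high, standing left of the stand; bystander. Origin under its centre.
- cover_plate: flat yellowish metal cover plate, 240 x 75 x 5 mm, lying on the bench to the left of the robot; bystander. Origin under its centre.
- hammer: hammer with a wooden handle, 270 mm long, lying on the bench to the right of the robot; bystander. Origin near its middle, underside, x along the handle.
- parts_tray: open orange tray of parts, 190 x 150 x 60 mm, on the bench right of the stand; bystander. Origin under its centre.

How it is judged:
By the outcome, as a careful person would: the job done as asked, in the order asked, and still so for the second after the job is handed in, with the robot touching nothing.
It also fails if it takes over 54 s, if anything falls off the work surface, if the arm or the gripper's body presses on something with over 40 N, if the wrist force passes 120 N, or if a joint passes its speed limit or range.

## Working session

There is one attempt and no reset: what is moved stays moved. The work goes in short steps, Python scripts to look and compute and a shell command to move; the robot and the scene stay as the last step left them, time stands still between calls to the robot, and variables do not carry over. Pictures are saved under pics/ and viewed, at most 10 in all, crops included, and the job is handed in when it is done.

```bash
mkdir -p pics; cat > h.py <<'E'
import numpy as np, cv2
from bench import ctrl
def snap(n,f):
    P=ctrl.camera_params(n); im,d=ctrl.get_image(n)
    cv2.imwrite(f'pics/{f}.png',im[:,:,::-1]); np.savez(f'pics/{f}.npz',im=im,d=d,K=P['mtx'],D=P['dist_coeffs'],T=P['T'])
def world(f):
    z=np.load(f'pics/{f}.npz'); d=z['d']; h,w=d.shape
    uv=np.stack(np.meshgrid(np.arange(w),np.arange(h)),-1).reshape(-1,1,2).astype(float)
    n=cv2.undistortPoints(uv,z['K'],z['D']).reshape(h,w,2)
    c=np.dstack([n*d[...,None],d]); W=c@z['T'][:3,:3].T+z['T'][:3,3]; W[d==0]=np.nan
    return z['im'],W
def proj(f,X):
    z=np.load(f'pics/{f}.npz'); T=np.linalg.inv(z['T'])
    return cv2.projectPoints(np.array(X,float).reshape(-1,1,3),cv2.Rodrigues(T[:3,:3])[0],T[:3,3],z['K'],z['D'])[0].reshape(-1,2)
E
python3 - <<'E'
from h import *
snap('scene','s0'); snap('side','d0')
a=cv2.imread('pics/s0.png')
print(ctrl.get_state())
for f in('s0','d0'):
    print(np.load(f'pics/{f}.npz')['T'].round(2))
    im,W=world(f); hsv=cv2.cvtColor(im,cv2.COLOR_RGB2HSV)
    for nm,lo,hi in(('red',(0,150,80),(6,255,255)),('red2',(174,150,80),(180,255,255)),('blue',(100,130,60),(125,255,255)),('yel',(22,130,120),(32,255,255))):
        m=cv2.inRange(hsv,lo,hi); n,l,st,c=cv2.connectedComponentsWithStats(m)
        for i in range(1,n):
            if st[i,4]>25:
                p=W[l==i]; print(f,nm,st[i],np.nanmedian(p,0).round(3),np.nanmin(p,0).round(3),np.nanmax(p,0).round(3))
E
```

```text
{'time': 0.1, 'joint_positions': array([ 1.22407898,  0.32176093, -0.07007387,  1.45155162,  0.02261535,
        1.37079221, -0.05690604]), 'qd': array([ 1.97034870e-03, -2.09451276e-03,  3.47615629e-05, -1.08298929e-03,
       -9.82604081e-04,  6.53366815e-04,  1.07069528e-03]), 'joint_torque': array([ 1.92442099e-04, -4.92575204e+01, -4.05446040e-01, -3.13398027e+01,
       -6.39443309e-02,  3.95241135e-02,  7.20230173e-05]), 'position': array([ 0.22925459, -0.60772802,  0.23556364]), 'tool_rot': array([-3.08895491e+00, -5.63423158e-01,  6.56714039e-04]), 'ft_force': array([0.86320815, 0.09664528, 0.06410596]), 'torque': array([0.01350823, 0.04285912, 0.04429897]), 'grip_force': 0.0, 'grip_width': 0.9989655566574045}
[[ 0.34  0.8  -0.49  1.27]
 [ 0.94 -0.29  0.17 -0.24]
 [-0.01 -0.52 -0.85  1.38]
 [ 0.    0.    0.    1.  ]]
s0 blue [ 75 316  30  39 296] [ 0.729 -0.713  0.14 ] [ 0.639 -0.795 -0.005] [ 0.798 -0.644  0.149]
s0 blue [106 333  39  48 819] [ 0.853 -0.598  0.142] [ 0.739 -0.694 -0.003] [ 0.91  -0.536  0.15 ]
s0 blue [135 357  15  20  89] [ 0.867 -0.582  0.022] [ 0.841 -0.
[... 375 characters left out ...]
584 0.024 0.291] [0.612 0.158 0.302]
[[-0.88 -0.27  0.39  0.12]
 [-0.48  0.5  -0.73  0.83]
 [ 0.   -0.83 -0.56  0.76]
 [ 0.    0.    0.    1.  ]]
d0 red [298 218   8  11  75] [0.465 0.057 0.14 ] [0.455 0.04  0.121] [0.477 0.063 0.144]
d0 red [290 289   9  11  77] [0.4   0.225 0.052] [0.393 0.182 0.021] [0.411 0.236 0.058]
d0 blue [    0     0   328   288 50610] [ 1.587 -0.422  0.011] [ 0.666 -1.887 -0.602] [1.607 0.412 0.6  ]
d0 blue [267 249  10  14  81] [0.489 0.174 0.106] [0.481 0.161 0.08 ] [0.506 0.181 0.111]
d0 yel [230 157  39  22  95] [0.598 0.097 0.292] [0.583 0.023 0.29 ] [0.612 0.162 0.295]
d0 yel [163 378  54  23 637] [0.487 0.531 0.021] [ 0.431  0.493 -0.004] [0.553 0.554 0.027]
```

```bash
python3 - <<'E'
from h import *
a=np.hstack([cv2.imread('pics/s0.png')[60:420,100:500],cv2.imread('pics/d0.png')[60:420,100:500]])
cv2.imwrite('pics/v1.png',a)
E
```

```text
(no output)
```

View pics/v1.png

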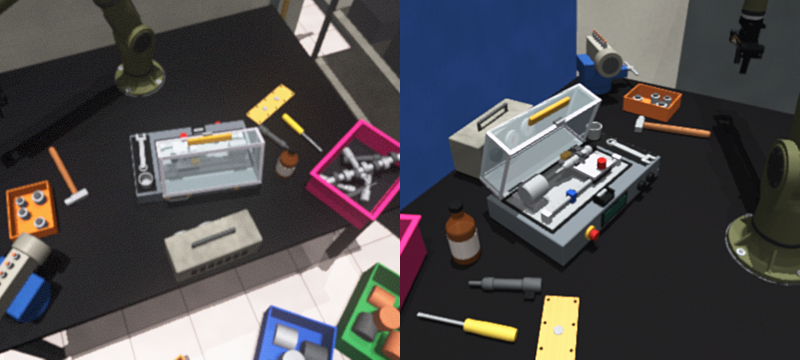

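```bash
cat > fit.py <<'E'
from h import *
from scipy.optimize import minimize
im1,W1=world('s0'); im2,W2=world('d0')
out={}
def mask(im,W,lo,hi,box):
    hsv=cv2.cvtColor(im,cv2.COLOR_RGB2HSV); m=cv2.inRange(hsv,lo,hi)>0
    for k in range(3): m&=(W[...,k]>box[k][0])&(W[...,k]<box[k][1])
    return W[m]
for nm,im,W in(('s',im1,W1),('d',im2,W2)):
    P=W.reshape(-1,3); P=P[np.isfinite(P).all(1)]
    q=P[(abs(P[:,2]-.08)<.006)&(P[:,0]>.35)&(P[:,0]<.8)&(P[:,1]>-.3)&(P[:,1]<.4)]
    print(nm,len(q),np.median(q[:,2]),cv2.minAreaRect(q[:,:2].astype(np.float32)))
    y=mask(im,W,(22,130,120),(32,255,255),((.5,.7),(-.05,.25),(.2,.4)))
    c=y.mean(0); u=np.linalg.svd(y-c)[2][0]; t=(y-c)@u
    print('lip',c.round(4),u.round(3),t.min(),t.max(), 'mid',c+u*(t.min()+t.max())/2)
    for lo,hi,b in(((0,120,60),(8,255,255),((.43,.52),(0,.12),(.12,.2))),((100,100,50),(125,255,255),((.42,.55),(.1,.25),(.07,.13)))):
        r=mask(im,W,lo,hi,b)
        if len(r): print(len(r),r.mean(0).round(4),r.min(0).round(4),r.max(0).round(4),'top',r[r[:,2]>r[:,2].max()-.006].mean(0).round(4))
E
python3 fit.py
```

```text
s 1804 0.08139294689885146 ((0.602666974067688, 0.1153799444437027), (0.5921173691749573, 0.4015582799911499), 79.50948333740234)
lip [0.5994 0.0887 0.2956] [-0.184 -0.983  0.001] -0.07071240712602861 0.06600604593887031 mid [0.59982145 0.09097088 0.29564692]
18 [0.4655 0.0455 0.1463] [0.4549 0.0335 0.142 ] [0.475  0.056  0.1508] top [0.4668 0.0448 0.1475]
d 5995 0.07907047433055836 ((0.5339303016662598, 0.123867467045784), (0.5810216069221497, 0.27076199650764465), 78.60222625732422)
lip [0.5981 0.0963 0.2923] [0.181 0.984 0.003] -0.07479688865370976 0.06754285035900388 mid [0.59743526 0.09273661 0.29226931]
79 [0.4646 0.0546 0.137 ] [0.4549 0.0374 0.1211] [0.4767 0.0633 0.1444] top [0.4659 0.0508 0.1425]
91 [0.4907 0.173  0.1013] [0.4815 0.1597 0.0781] [0.506  0.1807 0.1113] top [0.4939 0.1706 0.1081]
```

```bash
python3 -m inch '[[15,30,0,0,0,-2],[35,75,0,0,0,-5],[58,120,0,0,0,-8],[80,165,0,0,0,-11],[101,210,0,0,0,-14],[116,255,0,0,0,-17],[131,300,0,0,0,-20],[146,345,0,0,0,-23],[161,390,0,0,0,-26],[178,435,0,0,0,-29],[195,480,0,0,0,-31],[210,525,0,0,0,-31],[221,560,0,0,0,-31],[226,590,0,0,0,-31],[227,600,0,0,0,-31],[227,600,0,0,0,-31],[227,600,0,0,0,-31]]' 0; python3 - <<'E'
from h import *
snap('wrist','w1')
s=ctrl.get_state();print(s['position'],s['joint_positions'])
im,W=world('w1'); hsv=cv2.cvtColor(im,cv2.COLOR_RGB2HSV)
for nm,lo,hi in(('red',(0,120,60),(8,255,255)),('blue',(100,100,50),(125,255,255)),('yel',(22,130,120),(32,255,255))):
    m=cv2.inRange(hsv,lo,hi); n,l,st,c=cv2.connectedComponentsWithStats(m)
    for i in range(1,n):
        if st[i,4]>40:
            p=W[l==i]; zt=np.nanmax(p[:,2]); q=p[p[:,2]>zt-.006]; print(nm,st[i],'max z',zt.round(3),'top mid',((np.nanmin(q,0)+np.nanmax(q,0))/2).round(4),q.mean(0).round(4),len(q))
E
```

```text
time: 2.22
position: [0.4562, -0.0098, 0.2364]
tool_rot: [3.128, -0.286, -0.001]
ft_force: [0.6, -0.1, -0.1]
grip_width: 0.009
grip_force: 0.0
[ 0.45623419 -0.00975143  0.23646139] [ 0.65766636 -0.08524624 -0.65095193  1.88509425 -0.05279172  1.32508644
 -1.73214722]
red [182 197  39  34 892] max z 0.147 top mid [0.4691 0.0451 0.1442] [0.469  0.0458 0.1451] 870
red [ 65 270  28  11 252] max z 0.061 top mid [0.4014 0.2179 0.0576] [0.402  0.2162 0.0579] 183
blue [ 44 174  42  34 866] max z 0.112 top mid [0.4965 0.1666 0.1095] [0.497  0.1659 0.1099] 623
```

View pics/w1.png

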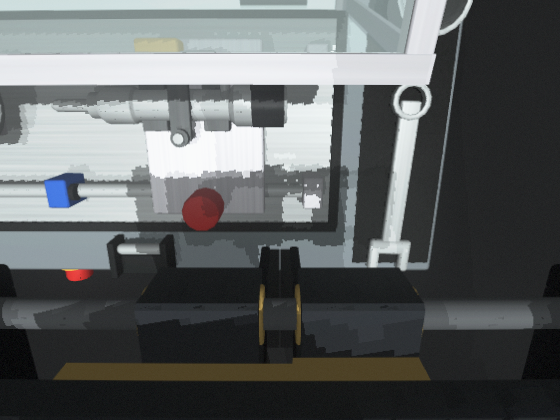

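```bash
python3 -m inch '[[4,8,-20,0,0,0],[4,8,-50,0,0,0],[4,8,-80,0,0,0],[4,8,-98,0,0,0],[4,8,-98,0,0,0],[6,18,-98,0,0,0],[7,23,-98,0,0,0],[8,30,-98,0,0,0],[10,38,-98,0,0,0],[11,46,-98,0,0,0],[13,54,-98,0,0,0],[14,62,-98,0,0,0],[16,70,-98,0,0,0],[17,78,-98,0,0,0],[18,84,-98,0,0,0]]'; python3 -m inch '[[0,2,0,0,0,0],[1,4,0,0,0,0],[1,6,0,0,0,0]]';python3 -m inch '[[0,2,0,0,0,0],[0,2,0,0,0,0]]'
```

```text
time: 4.15
position: [0.475, 0.0763, 0.1387]
tool_rot: [-3.129, 0.282, -0.002]
ft_force: [2.1, -3.5, 0.1]
grip_width: 0.004
grip_force: 1.7
time: 4.53
position: [0.4752, 0.0818, 0.1385]
tool_rot: [3.129, -0.283, -0.001]
ft_force: [0.6, -3.2, 1.9]
grip_width: 0.011
grip_force: 1.6
time: 4.78
position: [0.4755, 0.0841, 0.1385]
tool_rot: [-3.129, 0.283, -0.0]
ft_force: [1.4, -2.4, -1.0]
grip_width: 0.005
grip_force: 1.1
```

```bash
for i in 1 2; do python3 -m inch '[[0,1,0,0,0,0],[0,2,0,0,0,0],[0,2,0,0,0,0]]' | sed -n 2,4p; done
```

```text
position: [0.4755, 0.0859, 0.1386]
tool_rot: [-3.129, 0.283, 0.0]
ft_force: [0.6, -4.1, 0.9]
position: [0.4754, 0.088, 0.1386]
tool_rot: [-3.129, 0.282, 0.0]
ft_force: [1.5, -2.7, -0.6]
```

```bash
python3 - <<'E'
from h import *
snap('wrist','w2')
im,W=world('w2'); hsv=cv2.cvtColor(im,cv2.COLOR_RGB2HSV)
for lo,hi in(((0,120,60),(8,255,255)),((100,100,50),(125,255,255))):
    m=cv2.inRange(hsv,lo,hi); n,l,st,c=cv2.connectedComponentsWithStats(m)
    for i in range(1,n):
        if st[i,4]>40: p=W[l==i]; q=p[p[:,2]>np.nanmax(p[:,2])-.006]; print(st[i],((np.nanmin(q,0)+np.nanmax(q,0))/2).round(4))
E
```

```text
[ 204  238   56   30 1024] [0.5155 0.0946 0.1997]
[120 336  20   9 155] [0.5092 0.1153 0.2174]
[ 112  208   41   54 1687] [0.4971 0.1663 0.1092]
```

```bash
for i in 1 2 3; do python3 -m inch '[[0,1,0,0,0,0],[0,2,0,0,0,0],[0,2,0,0,0,0]]' | sed -n 2,4p; done
```

```text
position: [0.4754, 0.09, 0.1386]
tool_rot: [-3.129, 0.283, 0.0]
ft_force: [2.2, -3.3, -0.1]
position: [0.4755, 0.0903, 0.1386]
tool_rot: [3.126, -0.284, -0.0]
ft_force: [0.7, -6.2, 1.6]
position: [0.4755, 0.0903, 0.1386]
tool_rot: [3.124, -0.286, -0.001]
ft_force: [0.5, -11.1, 2.5]
```

View pics/w2.png

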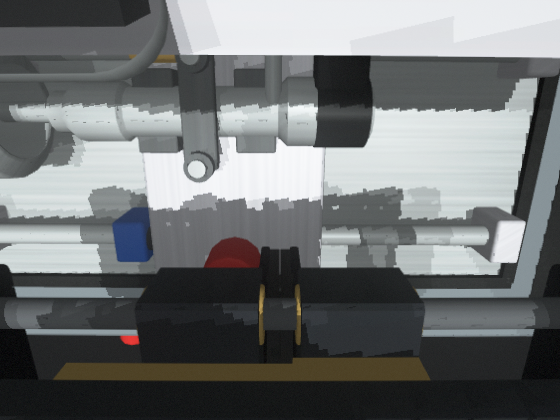

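```bash
python3 -m inch '[[0,2,0,0,0,0],[0,4,0,0,0,0],[0,4,0,0,0,0]]' | sed -n 2,4p; python3 -m inch '[[-1,-8,0,0,0,0],[-4,-20,0,0,0,0],[-8,-32,0,0,0,0],[-8,-32,0,0,0,0],[-18,-32,25,0,0,0],[-28,-32,50,0,0,0],[-28,-32,90,0,0,0],[-28,-32,90,0,0,0]]'
python3 - <<'E'
from h import *
print(ctrl.camera_params('wrist')['T'].round(3))
snap('wrist','w3');snap('side','d3')
im,W=world('w3'); hsv=cv2.cvtColor(im,cv2.COLOR_RGB2HSV)
for lo,hi in(((0,120,60),(8,255,255)),((100,100,50),(125,255,255))):
    m=cv2.inRange(hsv,lo,hi); n,l,st,c=cv2.connectedComponentsWithStats(m)
    for i in range(1,n):
        if st[i,4]>40: p=W[l==i]; q=p[p[:,2]>np.nanmax(p[:,2])-.006]; print(st[i],((np.nanmin(q,0)+np.nanmax(q,0))/2).round(4))
E
```

```text
position: [0.4755, 0.0905, 0.1387]
tool_rot: [3.118, -0.289, -0.001]
ft_force: [-0.4, -18.4, 6.0]
time: 8.07
position: [0.4494, 0.0668, 0.2316]
tool_rot: [-3.129, 0.282, -0.01]
ft_force: [-0.0, 1.0, -0.3]
grip_width: 0.008
grip_force: 0.0
[[-0.177 -0.941 -0.288  0.53 ]
 [-0.984  0.169  0.053  0.052]
 [-0.001  0.293 -0.956  0.381]
 [ 0.     0.     0.     1.   ]]
[188 169  37  37 766] [0.4816 0.1119 0.145 ]
[130 253  28  14 291] [0.4023 0.2175 0.0574]
[130 155  26  30 667] [0.4969 0.1666 0.1094]
```

```bash
cat > arc.py <<'E'
import sys
from h import *
# args: mode lip|top, thetas ; shift in mm from current measured TCP
p=ctrl.get_state()['position']; O=np.array([.5354,.1013]); a=np.radians(-10.5)
def w(x,y,z): return (np.r_[O+[np.cos(a)*x-np.sin(a)*y,np.sin(a)*x+np.cos(a)*y],z]-p)*1000
f,u={'lip':(.1985,.051),'top':(.150,.085)}[sys.argv[1]]
for th in map(float,sys.argv[2:]):
    c,s=np.cos(th),np.sin(th); print(th,w(.090-f*c+u*s+.0095,0,.085+f*s+u*c+.014).round(0))
E
python3 -m inch '[[0,0,40,0,0,0],[10,2,80,0,0,0],[40,4,108,0,0,0],[85,8,108,0,0,0],[130,12,108,0,0,0],[165,15,108,0,0,0],[180,17,108,0,0,0],[180,17,108,0,0,0],[180,17,90,0,0,0],[180,17,71,0,0,0],[180,17,71,0,0,0]]'; python3 arc.py lip 1.23 1.2 1.1 1.0 .9 .8 .7 .6 .5
python3 -c "
from h import *
snap('side','d4')
cv2.imwrite('pics/v4.png',cv2.resize(cv2.imread('pics/d4.png')[80:320,160:440],None,fx=2.4,fy=2.4))"
```

```text
time: 9.55
position: [0.6259, 0.082, 0.297]
tool_rot: [3.127, -0.283, -0.006]
ft_force: [-0.3, 1.0, -0.0]
grip_width: 0.003
grip_force: 0.0
1.23 [-11.   5.   6.]
1.2 [-17.   6.   5.]
1.1 [-36.   9.   2.]
1.0 [-56.  13.  -3.]
0.9 [-75.  16. -11.]
0.8 [-93.  20. -20.]
0.7 [-110.   23.  -31.]
0.6 [-125.   26.  -44.]
0.5 [-140.   28.  -58.]
```

View pics/v4.png

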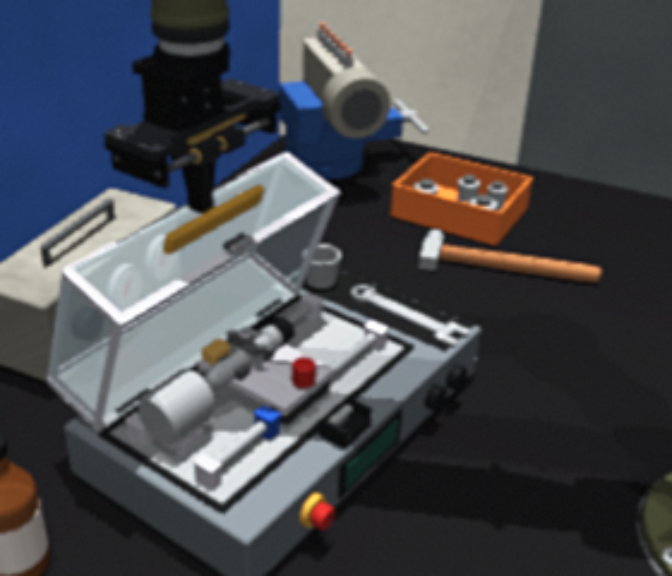

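```bash
python3 -m inch '[[0,2,6,0,0,0],[-11,5,6,0,0,0],[-20,7,5,0,0,0],[-30,8,4,0,0,0],[-40,10,2,0,0,0],[-48,11,0,0,0,0],[-56,13,-3,0,0,0],[-56,13,-3,0,0,0]]'; python3 arc.py lip 1.0 .9 .8 .7 .6 .5 .4
python3 -c "
from h import *
snap('side','d5')
cv2.imwrite('pics/v5.png',cv2.resize(cv2.imread('pics/d5.png')[80:320,160:440],None,fx=2,fy=2))"
```

```text
time: 10.6
position: [0.5701, 0.0959, 0.2965]
tool_rot: [3.128, -0.282, -0.003]
ft_force: [-0.0, 0.4, 0.7]
grip_width: 0.009
grip_force: 0.4
1.0 [-0. -1. -3.]
0.9 [-19.   2. -10.]
0.8 [-37.   6. -20.]
0.7 [-54.   9. -31.]
0.6 [-70.  12. -43.]
0.5 [-84.  15. -58.]
0.4 [-97.  17. -73.]
```

View pics/v5.png

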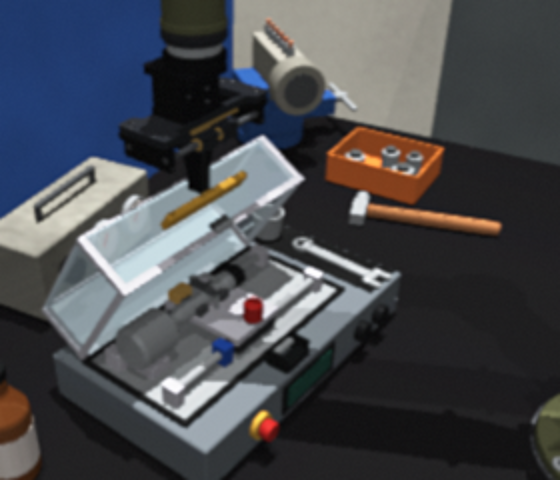

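```bash
python3 -m inch '[[-9,1,-5,0,0,0],[-19,3,-11,0,0,0],[-28,5,-16,0,0,0],[-37,6,-21,0,0,0],[-46,8,-27,0,0,0],[-54,9,-32,0,0,0],[-62,11,-38,0,0,0],[-70,12,-44,0,0,0],[-70,12,-44,0,0,0]]'; python3 arc.py lip .6 .5; python3 arc.py top .7 .65 .6 .5
python3 - <<'E'
from h import *
snap('scene','s6');snap('side','d6')
a=np.deg2rad(-10.5)
for f in('s6','d6'):
    im,W=world(f); hsv=cv2.cvtColor(im,cv2.COLOR_RGB2HSV)
    m=(cv2.inRange(hsv,(18,110,90),(32,255,255))>0)&(W[...,2]>.13)&(W[...,2]<.4)&(abs(W[...,0]-.5)<.12)&(abs(W[...,1]-.1)<.1)
    p=W[m]; d=p[:,:2]-[.5354,.1013]; x=d[:,0]*np.cos(a)+d[:,1]*np.sin(a)
    print(f,len(p),'x',np.percentile(x,[5,50,95]).round(3),'z',np.percentile(p[:,2],[5,50,95]).round(3))
for t in(.7,.65,.6,.55):
    c,s=np.cos(t),np.sin(t); print(t,'lip face centre',(.09-.193*c+.051*s).round(3),(.085+.193*s+.051*c).round(3))
E
```

```text
time: 11.78
position: [0.5, 0.1077, 0.2515]
tool_rot: [3.128, -0.282, -0.004]
ft_force: [-1.1, -0.3, -0.5]
grip_width: 0.008
grip_force: 0.3
0.6 [0. 0. 2.]
0.5 [-14.   3. -13.]
0.7 [ 74. -14.   9.]
0.65 [ 66. -12.   6.]
0.6 [ 59. -11.   2.]
0.5 [44. -8. -6.]
s6 148 x [-0.053 -0.045 -0.037] z [0.231 0.237 0.243]
d6 242 x [-0.06  -0.056 -0.042] z [0.229 0.235 0.239]
0.7 lip face centre -0.025 0.248
0.65 lip face centre -0.033 0.242
0.6 lip face centre -0.04 0.236
0.55 lip face centre -0.048 0.229
```

```bash
python3 -m inch '[[2,0,20,0,0,0],[10,-2,40,0,0,0],[40,-7,42,0,0,0],[62,-12,35,0,0,0],[64,-12,15,0,0,0],[59,-11,2,0,0,0],[51,-10,-3,0,0,0],[44,-8,-8,0,0,0],[44,-8,-8,0,0,0]]'; python3 arc.py top .5 .4 .3 .2 .15 .1 .06 .03 0 -.03
```

```text
time: 13.0
position: [0.5443, 0.0999, 0.2448]
tool_rot: [3.128, -0.282, -0.0]
ft_force: [-0.8, 0.1, 0.6]
grip_width: 0.007
grip_force: 0.0
0.5 [-0. -0.  1.]
0.4 [-14.   2.  -9.]
0.3 [-27.   5. -20.]
0.2 [-39.   7. -33.]
0.15 [-44.   8. -39.]
0.1 [-49.   9. -46.]
0.06 [-53.  10. -52.]
0.03 [-56.  10. -56.]
0.0 [-59.  11. -61.]
-0.03 [-61.  11. -65.]
```

```bash
python3 -m inch '[[-7,1,-5,0,0,0],[-14,2,-11,0,0,0],[-20,4,-16,0,0,0],[-27,5,-22,0,0,0],[-33,6,-28,0,0,0],[-39,7,-34,0,0,0],[-44,8,-40,0,0,0],[-49,9,-46,0,0,0],[-49,9,-46,0,0,0]]'; python3 arc.py top .15 .1 .06 .03 0 -.03
python3 -c "
from h import *
snap('side','d7')
cv2.imwrite('pics/v7.png',cv2.resize(cv2.imread('pics/d7.png')[80:320,160:440],None,fx=2,fy=2))"
```

```text
time: 14.12
position: [0.4957, 0.1087, 0.1977]
tool_rot: [3.128, -0.282, -0.002]
ft_force: [0.5, -0.6, -0.3]
grip_width: 0.003
grip_force: 0.0
0.15 [ 4. -1.  8.]
0.1 [-1.  0.  1.]
0.06 [-5.  1. -5.]
0.03 [-7.  1. -9.]
0.0 [-10.   2. -14.]
-0.03 [-12.   2. -18.]
```

View pics/v7.png

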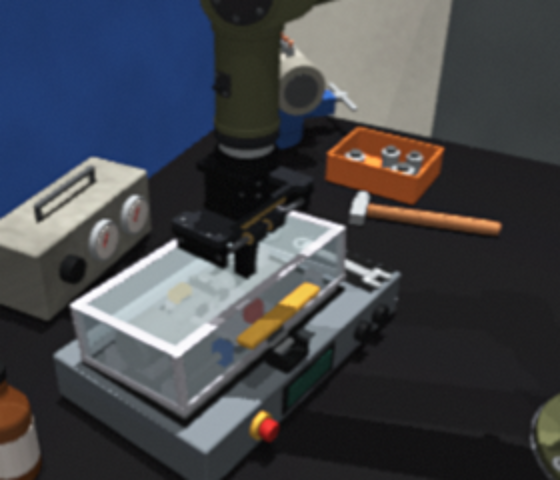

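```bash
python3 -m inch '[[-3,0,-3,0,0,0],[-5,1,-6,0,0,0],[-5,1,-6,0,0,0]]'|sed -n 2,4p;  python3 -m inch '[[-1,0,-3,0,0,0],[-2,0,-6,0,0,0],[-2,0,-6,0,0,0]]'|sed -n 2,4p; python3 -m inch '[[-1,0,-2,0,0,0],[-1,0,-4,0,0,0],[-1,0,-4,0,0,0]]'|sed -n 2,4p
```

```text
position: [0.4921, 0.1093, 0.1931]
tool_rot: [3.128, -0.283, 0.003]
ft_force: [0.2, -1.0, 4.2]
position: [0.4919, 0.1094, 0.1922]
tool_rot: [3.126, -0.284, 0.009]
ft_force: [-5.7, -4.6, 32.5]
position: [0.488, 0.1102, 0.1843]
tool_rot: [3.128, -0.282, -0.001]
ft_force: [-5.3, -2.1, 13.6]
```

```bash
python3 -m inch '[[0,0,-1,0,0,0],[0,0,-2,0,0,0],[0,0,-2,0,0,0]]'|sed -n 2,4p;  python3 -m inch '[[0,0,10,0,0,0],[0,0,40,0,0,0],[0,0,80,0,0,0],[-10,-40,110,0,0,0],[-20,-90,130,0,0,0],[-30,-140,130,0,0,0],[-30,-190,130,0,0,0],[-30,-190,130,0,0,0]]'|sed -n 1,4p
python3 - <<'E'
from h import *
snap('side','d8');snap('scene','s8')
cv2.imwrite('pics/v8.png',np.hstack([cv2.resize(cv2.imread(f'pics/{f}.png')[r:r+240,c:c+200],None,fx=2,fy=2) for f,r,c in(('d8',120,160),('s8',120,200))]))
a=np.deg2rad(-10.5)
for f in('s8','d8'):
    im,W=world(f); hsv=cv2.cvtColor(im,cv2.COLOR_RGB2HSV)
    d=W[...,:2]-[.5354,.1013]; x=d[...,0]*np.cos(a)+d[...,1]*np.sin(a); y=-d[...,0]*np.sin(a)+d[...,1]*np.cos(a)
    m=(cv2.inRange(hsv,(18,110,90),(32,255,255))>0)&(W[...,2]>.11)&(W[...,2]<.2)&(abs(x+.1)<.05)&(abs(y)<.09)
    print(f,m.sum(),'x',np.percentile(x[m],[5,50,95]).round(3),'z',np.percentile(W[m][:,2],[5,50,95]).round(3))
    for x0 in(-.085,.085):
        k=(abs(x-x0)<.004)&(abs(y)<.17)&(W[...,2]>.15)&(W[...,2]<.2); print(x0,k.sum(),np.median(W[k][:,2]).round(4))
E
```

```text
position: [0.488, 0.1102, 0.1842]
tool_rot: [3.127, -0.282, -0.001]
ft_force: [-10.5, -3.1, 26.2]
time: 16.68
position: [0.4574, -0.0846, 0.3096]
tool_rot: [-3.128, 0.295, 0.003]
ft_force: [0.1, 0.3, -0.3]Traceback (most recent call last):
  File "<stdin>", line 9, in <module>
    return _quantile_unchecked(
        a, q, axis, out, overwrite_input, method, keepdims, weights)
    return _ureduce(a,
                    func=_quantile_ureduce_func,
    ...<5 lines>...
                    overwrite_input=overwrite_input,
                    method=method)
    r = func(a, **kwargs)
    result = _quantile(arr,
                       quantiles=q,
    ...<2 lines>...
                       out=out,
                       weights=wgt)
    slices_having_nans = np.isnan(arr[-1, ...])
                                  ~~~^^^^^^^^^
IndexError: index -1 is out of bounds for axis 0 with size 0
```

View pics/v8.png

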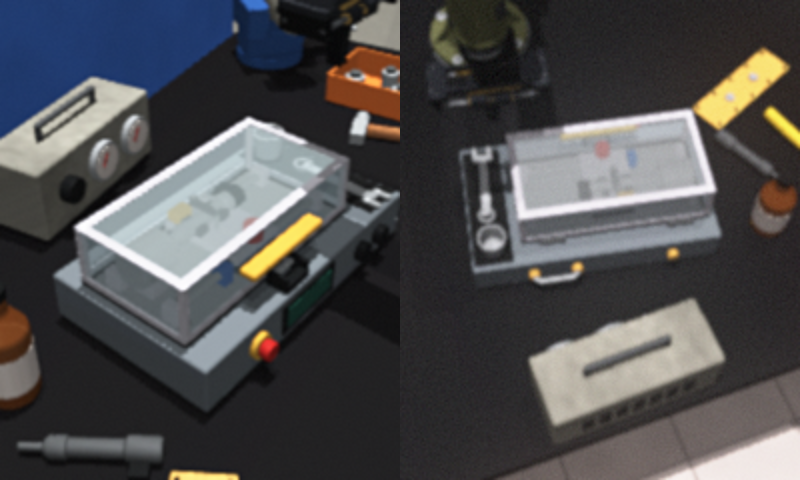

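The picture shows the hood shut and the bystanders in place. The arm is clear, with its wrist at about (500,80) in the right half. Next I check the lip and top heights in the side view.

```bash
python3 - <<'E'
from h import *
a=np.deg2rad(-10.5); im,W=world('d8'); hsv=cv2.cvtColor(im,cv2.COLOR_RGB2HSV)
d=W[...,:2]-[.5354,.1013]; x=d[...,0]*np.cos(a)+d[...,1]*np.sin(a); y=-d[...,0]*np.sin(a)+d[...,1]*np.cos(a)
m=(cv2.inRange(hsv,(18,110,90),(32,255,255))>0)&(W[...,2]>.11)&(abs(x+.1)<.05)&(abs(y)<.09)
print(m.sum(),np.median(x[m]),np.percentile(W[m][:,2],[5,50,95]))
for x0 in(-.085,.08):
    k=(abs(x-x0)<.005)&(abs(y)<.17)&(abs(W[...,2]-.17)<.02); print(x0,k.sum(),np.median(W[k][:,2]))
E
```

```text
453 -0.1075590087030453 [0.12887688 0.13379613 0.13600136]
-0.085 325 0.16982995316284155
0.08 273 0.16968479910458945
```

The lip face is at z 0.134–0.136 m (0.136 when shut) and the hood top is level at 0.170 m, so the hood is fully down.

```bash
python3 -c "
from bench import ctrl
print(ctrl.close_job())"
```

```text
the job is handed in; nothing more can be done
None
```

The carriage is fully home against the blue stop, the hood is snapped shut and level, the tools and other things looked undisturbed in the last pictures, and the job was handed in at about 17 s.

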